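One turn of the test slide's hand wheel

TASK

Push the hand wheel of the test slide round clockwise (seen from above) by its red handle through exactly one full turn, so that the handle comes back over the yellow index pointer and the module on the carriage arrives under the test probe; do not wind it backwards or overrun it. Push gently with the outside of closed fingers: do not grip or squeeze the handle. Touch neither the module nor the slide it rides on, and leave everything else on the bench where it is.

Things in the scene. Friction and masses are not known exactly. Their poses are not given: they have to be found in the camera images.
- wheel (a joint): hand wheel on the vertical axis of the drive head, angle in rad: 0 at the start, grows clockwise seen from above, 6.283 is one full turn. Stiff bearings (0.12 N m, about 2 N at the handle): it stays where it is left and does not coast. No stop or click at one turn (turns on to 9 rad).
- drive_head: round grey drive head, 112 mm across, carrying the hand wheel; origin on the wheel's vertical axis, at the head's underside, 20 mm above the table. Mounted with any yaw. Its own -x axis is the index direction, in which the handle stands at wheel angle 0 and after each full turn.
- hub (a point): centre of the top of the wheel's hub (32 mm across), on the wheel's axis, 108 mm above the table. The steel wheel: rim centre circle 65 mm in radius, rim bar 14 mm thick, rim top 107 mm above the table, three spokes.
- index (a point): outer tip of the yellow index pointer, 94 mm from the wheel's axis and 69 mm above the table, fixed to the drive head under the rim; the red handle stands over the pointer at the start and after each full turn
- handle: red upright round spoke handle on the wheel's rim, 22 mm in diameter, 50 mm tall, a grip sleeve that spins freely on its own pin, which stands on the rim 65 mm from the wheel's axis at the end of one spoke; its origin is the centre of its underside, 106 mm above the table, its top 156 mm above the table. It goes round with the wheel.
- slide_bed: fixed aluminium bed 140 x 440 x 20 mm, origin at the centre of its underside, long axis y; drive head 140 mm towards -y. The black carriage on it (100 x 90 mm, top 48 mm above the table) moves 60 mm towards +y per clockwise wheel turn. Blue probe bracket 154 mm tall at y = +90 mm, column at x = +62 mm. Not to be touched.
- module: loose electronics module, green board 70 x 60 mm with an aluminium block and blue connector, 24 mm tall overall, lying in the shallow nest of the carriage (1.5 mm play each side); origin at the centre of its underside, 40 mm above the table. It rides with the carriage and is not to be touched.
- probe_tip (a point): tip of the brass test probe under the blue bracket, 84 mm above the table, 20 mm above the module's top; the module's middle is under it after one full turn (60 mm away at the start).
- multimeter: loose blue hand multimeter lying flat, 170 x 85 x 46 mm, origin at the centre of its underside; bystander
- screwdriver: loose screwdriver with orange handle lying on the table, about 200 mm long; bystander
- flux_bottle: loose small amber bottle, 40 mm across, 85 mm tall, upright, beside the far side of the slide bed, origin at the centre of its underside; bystander
- spare_module: a second module like the one in the nest (70 x 60 x 24 mm), lying on the table on the robot's side of the slide bed, origin at the centre of its underside; bystander
- mug: loose white mug, 80 mm across, 95 mm tall, origin at the centre of its underside; bystander
- solder_reel: loose reel of solder, 64 mm across, 46 mm tall, origin at the centre of its underside; bystander

How it is judged:
By the outcome, as a careful person would: the job done as asked, in the order asked, and still so for the second after the job is handed in, with the robot touching nothing.
It also fails if it takes over 58 s, if anything falls off the work surface, if the arm or the gripper's body presses on something with over 40 N, if the wrist force passes 120 N, or if a joint passes its speed limit or range.

ROBOT

A 7-joint arm with a two-finger parallel gripper is mounted at the origin on the work surface. World frame = base frame: x ahead of the robot, y to its left, z up, the work surface at z = 0. Lengths are in m, angles in rad, forces in N, time in s.
With the tool pointing down it reaches from about 0.4 to 0.925 m from the base axis. Payload 4.1 kg.
Tool frame: the origin (TCP) lies between the finger pads; the fingertips stand 25 mm ahead of it and the grasp point (between the pads) lies 6 mm ahead of it; z points along the fingers, y is the line along which they close (so a half turn about z gives the same grasp; the last joint's range is limited). The gripper opens to 85 mm and grips with 20 to 120 N. Pads are 22 mm wide; open, the fingers measure 114 mm over their backs; the gripper's body (76 mm by 85 mm) begins 54 mm behind the grasp point. The pads swing forward as they close: fully open they stand 13 mm farther back than shut.
Start: joints at [-1.241, 0.398, 0.045, 1.537, -0.019, 1.207, -0.051], TCP at [0.27, 0.591, 0.256] pointing down, gripper open.
Joint ranges: [-2.82, 2.82], [-0.49, 2.23], [-1.37, 1.46], [0, 2.46], [-1.36, 4.5], [0.23, 2], [-2.94, 2.94]. Speed limits (rad/s): [2.57, 2.57, 3.14, 3.14, 3.14, 3.14, 3.14].

INTERFACE

Orientations are given as a unit quaternion [x, y, z, w].
In Python, from workcell import env gives the robot as it stands.
- The arm moves only by the shell command python3 -m creep 'ROWS' [OPENING] [FORCE]. ROWS is a JSON object of lists of equal length, an entry for each row: "slide": the shift along the world's x, y, z in mm, a list of three; "delta_rot": the turn, a rotation vector about the world's x, y, z in rad, a list of three. In form: {"slide": [[tx, ty, tz], ...], "delta_rot": [[wx, wy, wz], ...]}. A call has 1 to 12 rows; each row shifts and turns the commanded pose from where the row before left it; what a row does not reach is not made up. A row lasts 1/8 s, in which the tool goes at most 62.5 mm and 10.7 degrees, less where a joint would pass 70% of its speed; a pose out of reach is approached as far as the arm can. A call is refused whole if a number of a shift passes 62.5 or a number of a turn 0.188, either way. A call with a gripper value outside its range is refused whole. OPENING is the finger opening in mm, from 0 to 85.4, set as the call begins (- or left out, the last holds). The fingers move at their own pace and stop on an object; FORCE is the grip in N (left out, the last holds). Time passes only in rows, so rows that do not move let the fingers close. It gives the time, the measured TCP pose, the force, the opening and the grip force at its end, in the units of the state.
- env.get_obs(): the state, without advancing time (a new reading comes with each control period).
- env.read_camera(name): name is "side" or "top"; returns a dict with "color" (384x512x3 uint8, blue, green, red), "z_map" (384x512 float32, m along the optical axis (not along the pixel's ray), 0 where there is no reading), "vfov" (degrees; the focal length in pixels is half the picture's height over the tangent of half this angle, whatever the lens; pixels are square), "cx", "cy" (the principal point, pixels), "R" (3x3) and "t" (3): a world point X has camera coordinates R X + t. Camera axes: x right, y down, z forward; pixel columns grow to the right and rows downward; lengths in m; the calibration is good to about 2 mm. A picture is of the moment at which its call begins.
- env.close_job(): hands the job in; it is judged then, once.
The state is a dict: "time_s": time; "q": joint angles; "joint_vel": joint speeds; "effort": joint torques, N m; "tool_pos": TCP position; "eef_rot": TCP orientation; "force": force on the tool from outside, world axes, zero at the start; "moment": the same for the moment, N m; "finger_gap": opening from 0.0 (shut) to 1.0 (fully open); "grasp_force": force on a finger pad.
Only numpy, scipy, OpenCV 4.12 (cv2) and the standard library are available. Lean on these libraries where they do the work, as an engineer would, in place of code of your own. Each camera call takes 0.05 s, during which the arm holds its last target. There are 200 camera calls.

## Working session

There is one attempt and no reset: what is moved stays moved. The work goes in short steps, Python scripts to look and compute and a shell command to move; the robot and the scene stay as the last step left them, time stands still between calls to the robot, and variables do not carry over. Pictures are saved under pics/ and viewed, at most 10 in all, crops included, and the job is handed in when it is done.

```bash
mkdir -p pics; cat > h.py <<'E'
import numpy as np, cv2
from workcell import env
def cam(n):
    c=env.read_camera(n); h=c["color"].shape[0]
    c["f"]=h/2/np.tan(np.radians(c["vfov"])/2); return c
def ray(c,u,v,z):
    d=c["R"].T@np.array([(u-c["cx"])/c["f"],(v-c["cy"])/c["f"],1]); o=-c["R"].T@c["t"]
    return o+d*(z-o[2])/d[2]
def pts(c):
    v,u=np.mgrid[:384,:512]; z=c["z_map"]
    P=np.stack([(u-c["cx"])/c["f"]*z,(v-c["cy"])/c["f"]*z,z],-1)
    return (P-c["t"])@c["R"]
def hsv(c): return cv2.cvtColor(c["color"],cv2.COLOR_BGR2HSV)
E
python3 - <<'E'
from h import *
a=[cam(n) for n in("top","side")]
print([(-c["R"].T@c["t"]).round(3) for c in a],env.get_obs()["eef_rot"])
for n,c in zip(("top","side"),a):
    cv2.imwrite(f"pics/{n}0.png",c["color"])
    H=hsv(c);P=pts(c)
    m=(((H[...,0]<6)|(H[...,0]>174))&(H[...,1]>150)&(H[...,2]>60)).astype(np.uint8)
    y=((H[...,0]>22)&(H[...,0]<34)&(H[...,1]>150)&(H[...,2]>90)).astype(np.uint8)
    for k,mm in(("red",m),("yel",y)):
        k_,l,s,ce=cv2.connectedComponentsWithStats(mm)
        for i in range(1,k_):
            if s[i,4]>15: print(n,k,s[i],ce[i].round(1),np.median(P[l==i],0).round(3))
E
```

```text
[array([0.214, 0.027, 1.951]), array([ 0.047, -0.704,  0.942])] [ 2.12725597e-01  9.77111601e-01 -8.50827210e-04 -1.26672278e-04]
top red [317 169   7   6  27] [320.2 171.3] [ 0.569 -0.212  0.154]
side red [319 221   8  14  79] [322.4 227.4] [ 0.563 -0.22   0.147]
side yel [318 239   5  11  20] [320.  244.2] [ 0.565 -0.224  0.07 ]
```

View pics/top0.png

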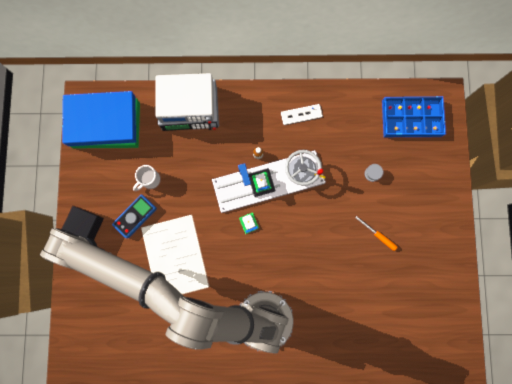

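View pics/side0.png

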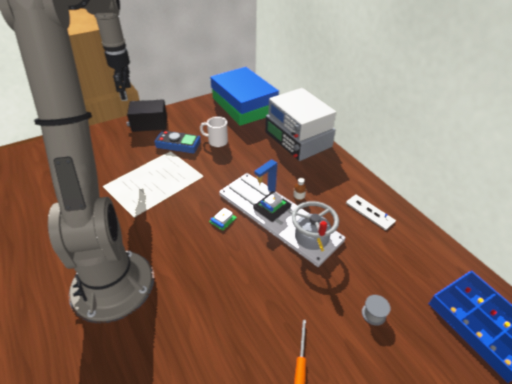

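The pictures show the wheel at about (304,168) in the top view and (315,222) in the side view. The red handle is over the yellow pointer at (320,171) top and (322,227) side, on the −y side. The module is on the carriage at about (262,182) top. Next I fit the rim circle.

```bash
python3 - <<'E'
from h import *
from scipy.optimize import least_squares
for n in("top","side"):
    c=cam(n);P=pts(c)
    near=np.hypot(P[...,0]-.575,P[...,1]+.15)<.12
    m=near&(P[...,2]>.097)&(P[...,2]<.116)
    Q=P[m]
    f=lambda p:[]
    c0=np.array([.575,-.15])
    r=np.hypot(*(Q[:,:2]-c0).T)
    for _ in range(5):
        r=np.hypot(*(Q[:,:2]-c0).T); S=Q[(r>.05)&(r<.082)]
        s=least_squares(lambda p:np.hypot(S[:,0]-p[0],S[:,1]-p[1])-.065,c0,loss="soft_l1",f_scale=.004); c0=s.x
    t=P[near&(P[...,2]>.13)]
    print(n,len(S),c0.round(4),np.std(s.fun),"handle",t[:,:2].mean(0).round(4),t[:,2].max(),len(t))
    H=hsv(c)
    # red top / handle mask by ray
    rm=((H[...,0]<6)|(H[...,0]>174))&(H[...,1]>150)&(H[...,2]>60)&near
    v,u=np.nonzero(rm)
    zc=.156 if n=="top" else .131
    print("red ray",ray(c,u.mean(),v.mean(),zc).round(4),"min/max v",v.min(),v.max())
    # bed corners: points at z~0.02
    b=(np.abs(P[...,2]-.02)<.006)&(np.hypot(P[...,0]-.55,P[...,1]+.02)<.3)
    B=P[b][:,:2].astype(np.float32); print("bed",cv2.minAreaRect(B))
E
```

```text
top 336 [ 0.5952 -0.1518] 0.004487403196920452 handle [ 0.5707 -0.2105] 0.16665524663623205 31
red ray [ 0.568  -0.2126  0.156 ] min/max v 169 174
bed ((0.5547466278076172, -0.03961467742919922), (0.5652654767036438, 0.5326963663101196), 1.8200604915618896)
side 546 [ 0.5903 -0.1584] 0.004192921377224391 handle [ 0.5657 -0.2191] 0.15864125086480432 72
red ray [ 0.5709 -0.2121  0.131 ] min/max v 221 234
bed ((0.5796986818313599, -0.012728780508041382), (0.3167024850845337, 0.4697549641132355), 33.2923583984375)
```

```bash
python3 - <<'E'
from h import *
from scipy.optimize import least_squares
for n,box in(("top",(280,145,50,50)),("side",(280,190,75,80))):
    c=cam(n);P=pts(c);x,y,w,h=box
    np.savez(f"ref_{n}.npz",color=c["color"],z=c["z_map"])
    cv2.imwrite(f"pics/{n}_wheel.png",cv2.resize(c["color"][y:y+h,x:x+w],None,fx=8,fy=8,interpolation=cv2.INTER_CUBIC))
    # ray-cast onto z=.107 all pixels whose depth says near rim height
    m=(np.hypot(P[...,0]-.593,P[...,1]+.155)<.1)&(P[...,2]>.092)&(P[...,2]<.12)
    v,u=np.nonzero(m); Q=np.array([ray(c,a,b,.103)[:2] for a,b in zip(u,v)])
    hull=cv2.convexHull(Q.astype(np.float32))
    print(n,"hull circle",cv2.minEnclosingCircle(Q.astype(np.float32)))
    c0=np.array([.593,-.155])
    for _ in range(8):
        r=np.hypot(*(Q-c0).T); S=Q[(r>.05)&(r<.08)]
        # angular-bin balance
        a=np.arctan2(*(S-c0).T[::-1]); bins=((a+np.pi)/(2*np.pi)*24).astype(int)%24
        M=np.array([S[bins==k].mean(0) for k in range(24) if (bins==k).sum()>2])
        c0=least_squares(lambda p:np.hypot(*(M-p).T)-.065,c0,loss="soft_l1",f_scale=.003).x
    print(c0.round(4),len(M))
E
```

```text
top hull circle ((0.5961456298828125, -0.15210014581680298), 0.07177872955799103)
[ 0.5958 -0.152 ] 24
side hull circle ((0.5914341807365417, -0.15553510189056396), 0.07359340786933899)
[ 0.5916 -0.1568] 24
```

View pics/top_wheel.png

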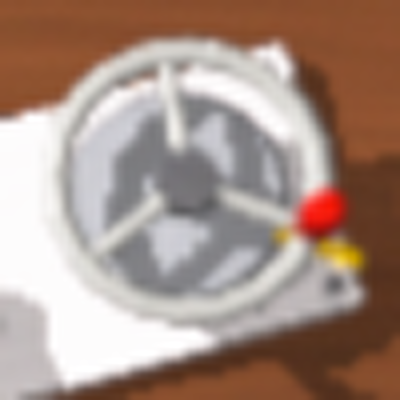

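View pics/side_wheel.png

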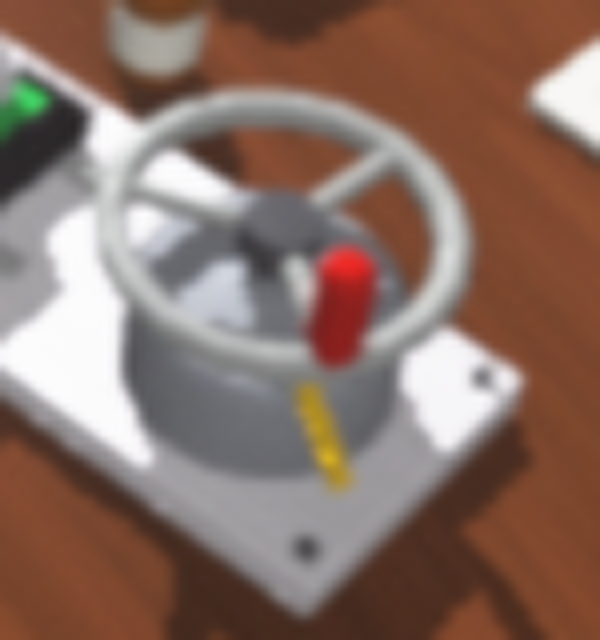

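The crops confirm the layout. Hub at about (303.5,167) top, handle top at (320.4,171.5), pointer tip at (324.7,177) top and (323,251) side. Axis ≈ (0.594, −0.154), with the handle at about −113°. I close the fingers and travel high to a spot behind the handle.

```bash
python3 -m creep '{"slide":[[10,-22,0],[20,-44,0],[20,-44,0],[20,-44,0],[20,-44,0],[20,-44,0],[20,-44,0],[20,-44,0],[20,-44,0],[20,-44,0]],"delta_rot":[[0,0,0],[0,0,0],[0,0,0],[0,0,0],[0,0,0],[0,0,0],[0,0,0],[0,0,0],[0,0,0],[0,0,0]]}' 0 20
python3 -m creep '{"slide":[[20,-44,0],[20,-44,0],[20,-44,0],[20,-44,0],[20,-44,0],[20,-44,0],[20,-44,0],[20,-44,0],[10,-22,0],[0,0,0]],"delta_rot":[[0,0,0],[0,0,0],[0,0,0],[0,0,0],[0,0,0],[0,0,0],[0,0,0],[0,0,0],[0,0,0],[0,0,0]]}'
```

```text
time_s: 1.55
tool_pos: [0.4608, 0.1717, 0.2566]
eef_rot: [0.213, 0.977, 0.0, 0.0]
force: [0.1, 0.5, -0.5]
finger_gap: 0.001
grasp_force: 0.0
time_s: 2.8
tool_pos: [0.63, -0.2033, 0.256]
eef_rot: [0.214, 0.977, -0.001, -0.0]
force: [-0.9, 0.5, 0.9]
finger_gap: -0.003
grasp_force: 0.0
```

```bash
python3 -m creep '{"slide":[[0,-3,-20],[0,-2,-30],[0,0,-30],[0,0,-20],[0,0,-10],[0,0,0]],"delta_rot":[[0,0,0],[0,0,0],[0,0,0],[0,0,0],[0,0,0],[0,0,0]]}'
python3 - <<'E'
from h import *
c=cam("side");cv2.imwrite("pics/s1.png",cv2.resize(c["color"][150:280,250:400],None,fx=4,fy=4))
print(env.get_obs()["tool_pos"])
E
```

```text
time_s: 3.55
tool_pos: [0.6301, -0.2053, 0.1459]
eef_rot: [0.212, 0.977, 0.0, -0.0]
force: [0.4, 0.2, 0.1]
finger_gap: 0.002
grasp_force: 0.0
[ 0.6306289  -0.20573244  0.14680997]
```

View pics/s1.png

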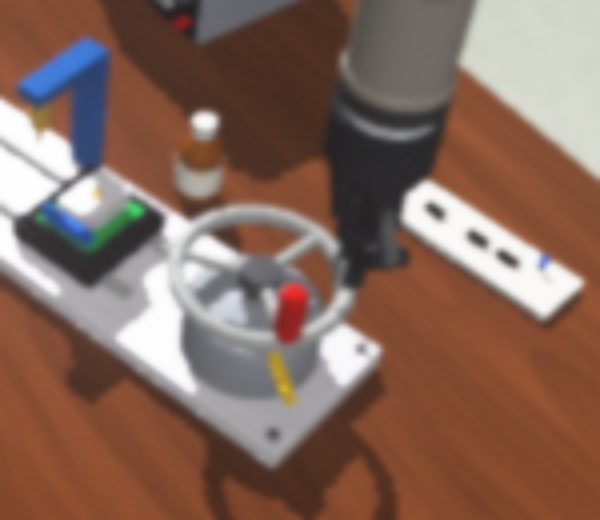

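The closed fingers stand just over the rim at crop (350,280), and something juts out to the right at (400,258). I check the finger outline in the tool frame before pushing.

```bash
python3 - <<'E'
from h import *
from scipy.spatial.transform import Rotation as R
o=env.get_obs();T=R.from_quat(o["eef_rot"]).as_matrix();p=np.array(o["tool_pos"])
for n in("side","top"):
    c=cam(n);P=pts(c)
    q=c["R"]@p+c["t"];print(n,"tcp px",(q[:2]/q[2]*c["f"]+[c["cx"],c["cy"]]).round(1))
    L=(P-p)@T
    m=(np.hypot(L[...,0],L[...,1])<.075)&(P[...,2]>.112)&(P[...,2]<.26)
    sel=L[m]
    for z in np.arange(-.1,.031,.01):
        s=sel[np.abs(sel[:,2]-z)<.005]
        if len(s)>2: print(round(z,3),len(s),"x",s[:,0].min().round(3),s[:,0].max().round(3),"y",s[:,1].min().round(3),s[:,1].max().round(3))
E
```

```text
side tcp px [338.1 214.6]
-0.1 19 x -0.011 0.011 y -0.039 -0.029
-0.09 41 x -0.01 0.011 y -0.043 -0.021
-0.08 50 x -0.007 0.019 y -0.051 0.009
-0.07 79 x -0.011 0.019 y -0.063 0.018
-0.06 40 x -0.012 0.017 y -0.063 0.01
-0.05 36 x -0.002 0.017 y -0.052 0.045
-0.04 29 x -0.006 0.016 y -0.042 0.039
-0.03 32 x -0.009 0.013 y -0.039 0.038
-0.02 19 x -0.009 0.013 y -0.03 0.033
-0.01 38 x 0.006 0.062 y -0.044 0.002
-0.0 40 x -0.005 0.062 y -0.047 0.004
0.01 41 x -0.011 0.063 y -0.045 0.005
0.02 20 x 0.007 0.062 y -0.046 -0.003
0.03 16 x 0.043 0.062 y -0.046 0.03
top tcp px [317.7 155.7]
-0.08 3 x -0.006 0.006 y 0.05 0.057
-0.07 37 x -0.014 0.012 y -0.057 0.064
-0.06 8 x -0.01 0.011 y -0.059 0.064
0.03 6 x -0.007 0.008 y 0.055 0.073
```

Below handle-top height the fingers are about ±11 mm in tool x. Their flanks widen above the TCP in y, so I'll raise 8 mm. Now I work out the arc increments.

```bash
python3 - <<'E'
from h import *
c=np.array([594,-154]);a=np.radians(-58-6*np.arange(0,63))
p=np.round(c+65*np.c_[np.cos(a),np.sin(a)]).astype(int)
d=np.diff(p,axis=0); print(p[0],(np.array(env.get_obs()["tool_pos"])*1e3).round(1))
for k in range(0,60,12): print([[int(x),int(y),0] for x,y in d[k:k+12]],p[k+12])
E
```

```text
[ 628 -209] [ 631.  -206.1  147.6]
[[-6, -3, 0], [-6, -3, 0], [-6, -2, 0], [-7, -1, 0], [-7, -1, 0], [-7, 0, 0], [-6, 1, 0], [-7, 2, 0], [-6, 2, 0], [-7, 3, 0], [-5, 3, 0], [-6, 4, 0]] [ 552 -204]
[[-5, 5, 0], [-4, 5, 0], [-4, 6, 0], [-3, 6, 0], [-3, 6, 0], [-2, 6, 0], [-1, 7, 0], [-1, 7, 0], [0, 7, 0], [1, 6, 0], [2, 7, 0], [2, 6, 0]] [ 534 -130]
[[3, 7, 0], [3, 5, 0], [4, 6, 0], [5, 5, 0], [5, 4, 0], [6, 4, 0], [6, 3, 0], [6, 3, 0], [6, 2, 0], [7, 1, 0], [7, 1, 0], [7, 0, 0]] [599 -89]
[[6, -1, 0], [7, -2, 0], [6, -2, 0], [7, -3, 0], [5, -3, 0], [6, -4, 0], [5, -5, 0], [4, -5, 0], [4, -6, 0], [3, -6, 0], [3, -6, 0], [2, -6, 0]] [ 657 -138]
[[1, -7, 0], [1, -7, 0], [0, -7, 0], [-1, -6, 0], [-2, -7, 0], [-2, -6, 0], [-3, -7, 0], [-3, -5, 0], [-4, -6, 0], [-5, -5, 0], [-5, -4, 0], [-6, -4, 0]] [ 628 -209]
```

```bash
python3 -m creep '{"slide":[[-2,-3,8],[-6,-3,0],[-6,-3,0],[-6,-2,0],[-7,-1,0],[-7,-1,0],[-7,0,0],[-6,1,0],[-7,2,0],[-6,2,0]],"delta_rot":[[0,0,0],[0,0,0],[0,0,0],[0,0,0],[0,0,0],[0,0,0],[0,0,0],[0,0,0],[0,0,0],[0,0,0]]}'
python3 - <<'E'
from h import *
c=cam("side");cv2.imwrite("pics/s2.png",cv2.resize(c["color"][150:280,250:400],None,fx=4,fy=4))
E
```

```text
time_s: 4.95
tool_pos: [0.5701, -0.2136, 0.1544]
eef_rot: [0.213, 0.977, 0.0, 0.0]
force: [2.2, -0.7, -1.5]
finger_gap: 0.003
grasp_force: 1.2
```

View pics/s2.png

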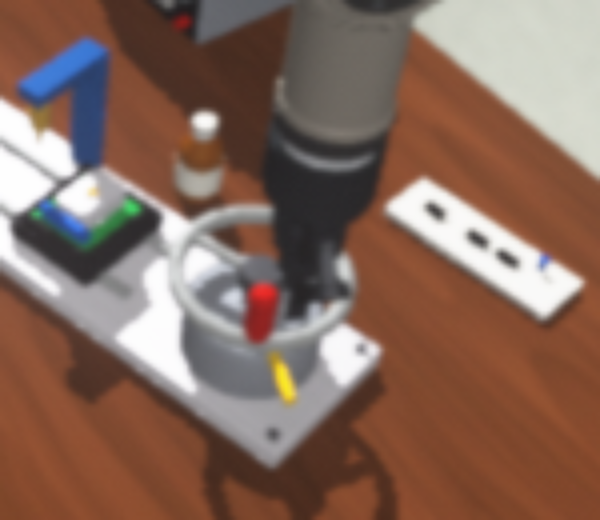

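The handle at crop (262,310) has left the pointer and moved clockwise, with the fingers behind it and a force of about 2 N. I continue.

```bash
python3 -m creep '{"slide":[[-7,3,0],[-5,3,0],[-6,4,0],[-5,5,0],[-4,5,0],[-4,6,0],[-3,6,0],[-3,6,0],[-2,6,0],[-1,7,0],[-1,7,0],[0,7,0]],"delta_rot":[[0,0,0],[0,0,0],[0,0,0],[0,0,0],[0,0,0],[0,0,0],[0,0,0],[0,0,0],[0,0,0],[0,0,0],[0,0,0],[0,0,0]]}'
python3 - <<'E'
from h import *
for n in("top","side"):
    c=cam(n);H=hsv(c);P=pts(c)
    rm=((H[...,0]<6)|(H[...,0]>174))&(H[...,1]>150)&(H[...,2]>60)&(np.hypot(P[...,0]-.594,P[...,1]+.154)<.11)
    v,u=np.nonzero(rm)
    if len(u):
        q=ray(c,u.mean(),v.mean(),.156 if n=="top" else .131);print(n,len(u),q.round(4),np.degrees(np.arctan2(q[1]+.154,q[0]-.594)))
E
```

```text
time_s: 6.5
tool_pos: [0.5286, -0.1482, 0.1542]
eef_rot: [0.213, 0.977, 0.0, -0.001]
force: [-1.0, -2.8, 2.2]
finger_gap: -0.002
grasp_force: 1.1
side 8 [ 0.5332 -0.1171  0.131 ] 148.72813016468865
```

```bash
python3 -m creep '{"slide":[[1,6,0],[2,7,0],[2,6,0],[3,7,0],[3,5,0],[4,6,0],[5,5,0],[5,4,0],[6,4,0],[6,3,0],[6,3,0],[6,2,0]],"delta_rot":[[0,0,0],[0,0,0],[0,0,0],[0,0,0],[0,0,0],[0,0,0],[0,0,0],[0,0,0],[0,0,0],[0,0,0],[0,0,0],[0,0,0]]}'
python3 -m creep '{"slide":[[7,1,0],[7,1,0],[7,0,0],[6,-1,0],[7,-2,0],[6,-2,0],[7,-3,0],[5,-3,0],[6,-4,0],[5,-5,0],[4,-5,0],[4,-6,0]],"delta_rot":[[0,0,0],[0,0,0],[0,0,0],[0,0,0],[0,0,0],[0,0,0],[0,0,0],[0,0,0],[0,0,0],[0,0,0],[0,0,0],[0,0,0]]}'
python3 - <<'E'
from h import *
for n in("top","side"):
    c=cam(n);H=hsv(c);P=pts(c)
    rm=((H[...,0]<6)|(H[...,0]>174))&(H[...,1]>150)&(H[...,2]>60)&(np.hypot(P[...,0]-.594,P[...,1]+.154)<.11)
    v,u=np.nonzero(rm)
    if len(u):
        q=ray(c,u.mean(),v.mean(),.156 if n=="top" else .131);print(n,len(u),q.round(4),np.degrees(np.arctan2(q[1]+.154,q[0]-.594)))
E
```

```text
time_s: 8.1
tool_pos: [0.5786, -0.0906, 0.1542]
eef_rot: [0.213, 0.977, 0.0, -0.0]
force: [-2.5, -1.0, -1.1]
finger_gap: -0.002
grasp_force: 1.1
time_s: 9.6
tool_pos: [0.6492, -0.1203, 0.1544]
eef_rot: [0.213, 0.977, 0.0, -0.0]
force: [-2.4, 2.0, 0.4]
finger_gap: 0.004
grasp_force: 1.4
side 88 [ 0.6592 -0.1435  0.131 ] 9.158213235762078
```

```bash
python3 -m creep '{"slide":[[3,-6,0],[3,-6,0],[2,-6,0],[1,-7,0],[1,-7,0],[0,-7,0],[-1,-6,0],[-2,-7,0],[-2,-6,0],[-3,-7,0],[-3,-5,0],[-4,-6,0]],"delta_rot":[[0,0,0],[0,0,0],[0,0,0],[0,0,0],[0,0,0],[0,0,0],[0,0,0],[0,0,0],[0,0,0],[0,0,0],[0,0,0],[0,0,0]]}'
cat > m.py <<'E'
from h import *
for n in("top","side"):
    c=cam(n);r=np.load(f"ref_{n}.npz")
    for k,img,zm in(("ref",r["color"],r["z"]),("now",c["color"],c["z_map"])):
        d=dict(c,color=img,z_map=zm);H=hsv(d);P=pts(d)
        rm=((H[...,0]<6)|(H[...,0]>174))&(H[...,1]>150)&(H[...,2]>60)&(np.hypot(P[...,0]-.594,P[...,1]+.154)<.11)
        v,u=np.nonzero(rm)
        if len(u):
            w=1; q=ray(c,u.mean(),v.mean(),.156 if n=="top" else .131)
            print(n,k,len(u),u.mean().round(2),v.mean().round(2),q.round(4),np.degrees(np.arctan2(q[1]+.154,q[0]-.594)).round(1),"bottom",v.max())
E
python3 m.py
```

```text
time_s: 11.2
tool_pos: [0.6443, -0.1963, 0.1544]
eef_rot: [0.213, 0.977, -0.0, 0.0]
force: [2.3, 1.7, -0.1]
finger_gap: -0.001
grasp_force: 1.2
top ref 27 320.19 171.3 [ 0.5681 -0.2125  0.156 ] -113.9 bottom 174
side ref 80 322.4 227.36 [ 0.5713 -0.212   0.131 ] -111.4 bottom 234
side now 94 336.49 220.45 [ 0.6232 -0.2115  0.131 ] -63.1 bottom 227
```

```bash
python3 -m creep '{"slide":[[-5,-5,0],[-5,-4,0],[-6,-4,0],[-6,-3,0],[-6,-3,0],[-6,-2,0],[-4,-1,0],[0,0,0]],"delta_rot":[[0,0,0],[0,0,0],[0,0,0],[0,0,0],[0,0,0],[0,0,0],[0,0,0],[0,0,0]]}'
python3 m.py
```

```text
time_s: 12.3
tool_pos: [0.6053, -0.2183, 0.1543]
eef_rot: [0.213, 0.977, -0.0, -0.001]
force: [-0.2, 0.4, 0.4]
finger_gap: -0.002
grasp_force: 0.2
top ref 27 320.19 171.3 [ 0.5681 -0.2125  0.156 ] -113.9 bottom 174
side ref 80 322.4 227.36 [ 0.5713 -0.212   0.131 ] -111.4 bottom 234
side now 75 326.84 226.17 [ 0.5851 -0.2148  0.131 ] -98.3 bottom 233
```

```bash
python3 -m creep '{"slide":[[-3,-1,0],[-3,0,0],[-3,0,0],[0,0,0]],"delta_rot":[[0,0,0],[0,0,0],[0,0,0],[0,0,0]]}'
python3 m.py
python3 -m creep '{"slide":[[10,3,0],[30,15,0],[40,20,10],[40,20,20],[40,20,20],[0,0,0]],"delta_rot":[[0,0,0],[0,0,0],[0,0,0],[0,0,0],[0,0,0],[0,0,0]]}'
python3 m.py; python3 m.py
```

```text
time_s: 12.9
tool_pos: [0.5966, -0.2189, 0.1543]
eef_rot: [0.213, 0.977, 0.0, -0.0]
force: [0.7, -0.1, -0.5]
finger_gap: 0.001
grasp_force: 0.3
top ref 27 320.19 171.3 [ 0.5681 -0.2125  0.156 ] -113.9 bottom 174
side ref 80 322.4 227.36 [ 0.5713 -0.212   0.131 ] -111.4 bottom 234
side now 74 324.07 227.23 [ 0.5757 -0.2139  0.131 ] -107.0 bottom 234
time_s: 13.75
tool_pos: [0.7616, -0.136, 0.2053]
eef_rot: [0.209, 0.978, 0.001, 0.002]
force: [-1.0, -0.2, -0.1]
finger_gap: -0.002
grasp_force: 0.0
top ref 27 320.19 171.3 [ 0.5681 -0.2125  0.156 ] -113.9 bottom 174
top now 30 320.63 170.1 [ 0.5727 -0.2144  0.156 ] -109.4 bottom 173
side ref 80 322.4 227.36 [ 0.5713 -0.212   0.131 ] -111.4 bottom 234
side now 76 324.25 226.95 [ 0.5768 -0.2134  0.131 ] -106.1 bottom 234
top ref 27 320.19 171.3 [ 0.5681 -0.2125  0.156 ] -113.9 bottom 174
top now 30 320.63 170.1 [ 0.5727 -0.2144  0.156 ] -109.4 bottom 173
side ref 80 322.4 227.36 [ 0.5713 -0.212   0.131 ] -111.4 bottom 234
side now 76 324.16 227.09 [ 0.5763 -0.2137  0.131 ] -106.5 bottom 234
```

About 4.7° remain. I return along the same way and push 4 mm further, using soft redness centroids for finer checking.

```bash
cat > m2.py <<'E'
from h import *
for n,b in(("top",(308,160,26,24)),("side",(308,212,34,30))):
    c=cam(n);r=np.load(f"ref_{n}.npz");x,y,w,h=b;o=[]
    for img in(r["color"],c["color"]):
        I=img[y:y+h,x:x+w].astype(float);W=np.clip(I[...,2]-1.0*np.maximum(I[...,0],I[...,1])-70,0,None)
        H=cv2.cvtColor(img[y:y+h,x:x+w],cv2.COLOR_BGR2HSV);W*=((H[...,0]<7)|(H[...,0]>173))&(H[...,1]>140)
        v,u=np.mgrid[:h,:w];u0=(W*u).sum()/W.sum()+x;v0=(W*v).sum()/W.sum()+y
        q=ray(c,u0,v0,.154 if n=="top" else .137);o.append(np.degrees(np.arctan2(q[1]+.154,q[0]-.594)))
        print(n,u0.round(2),v0.round(2),q.round(4),o[-1].round(2))
    print("remaining deg",(o[1]-o[0]).round(2))
E
python3 m2.py
python3 -m creep '{"slide":[[-40,-20,-20],[-40,-20,-20],[-40,-20,-10],[-30,-15,0],[0,0,0],[-5,-2,0],[-3,-1,0],[-2,-1,0],[-2,0,0],[-2,0,0],[0,0,0]],"delta_rot":[[0,0,0],[0,0,0],[0,0,0],[0,0,0],[0,0,0],[0,0,0],[0,0,0],[0,0,0],[0,0,0],[0,0,0],[0,0,0]]}'
python3 m2.py
```

```text
top 319.86 171.05 [ 0.5694 -0.2116  0.154 ] -113.11
top 320.39 169.79 [ 0.5743 -0.2137  0.154 ] -108.25
remaining deg 4.86
side 322.76 225.64 [ 0.5722 -0.211   0.137 ] -110.88
side 324.42 225.44 [ 0.5768 -0.2128  0.137 ] -106.28
remaining deg 4.61
time_s: 15.42
tool_pos: [0.5934, -0.2199, 0.1544]
eef_rot: [0.213, 0.977, -0.0, 0.0]
force: [1.6, 0.5, -1.4]
finger_gap: 0.001
grasp_force: 0.9
top 319.86 171.05 [ 0.5694 -0.2116  0.154 ] -113.11
top nan nan [nan nan nan] nan
remaining deg nan
side 322.76 225.64 [ 0.5722 -0.211   0.137 ] -110.88
side 323.56 225.63 [ 0.5743 -0.2121  0.137 ] -108.77
remaining deg 2.12m2.py:7: RuntimeWarning: invalid value encountered in scalar divide
  v,u=np.mgrid[:h,:w];u0=(W*u).sum()/W.sum()+x;v0=(W*v).sum()/W.sum()+y
```

```bash
python3 -m creep '{"slide":[[-1,0.5,0],[-1,0,0],[0,0,0],[0,0,0]],"delta_rot":[[0,0,0],[0,0,0],[0,0,0],[0,0,0]]}'
python3 -m creep '{"slide":[[10,3,0],[30,15,0],[40,20,10],[40,20,20],[40,20,20],[0,0,0]],"delta_rot":[[0,0,0],[0,0,0],[0,0,0],[0,0,0],[0,0,0],[0,0,0]]}'
python3 m2.py
```

```text
time_s: 16.02
tool_pos: [0.5911, -0.2193, 0.1544]
eef_rot: [0.213, 0.977, 0.0, -0.0]
force: [1.5, -0.5, -0.9]
finger_gap: 0.002
grasp_force: 0.7
time_s: 16.77
tool_pos: [0.7553, -0.1363, 0.2053]
eef_rot: [0.209, 0.978, 0.002, 0.002]
force: [-0.7, -0.4, 0.3]
finger_gap: 0.001
grasp_force: 0.0
top 319.86 171.05 [ 0.5694 -0.2116  0.154 ] -113.11
top 319.81 171.13 [ 0.5691 -0.2114  0.154 ] -113.41
remaining deg -0.3
side 322.76 225.64 [ 0.5722 -0.211   0.137 ] -110.88
side 322.72 225.77 [ 0.5719 -0.2113  0.137 ] -111.11
remaining deg -0.23
```

```bash
python3 -m creep '{"slide":[[0,0,20],[0,0,30],[0,0,20],[0,0,0],[0,0,0]],"delta_rot":[[0,0,0],[0,0,0],[0,0,0],[0,0,0],[0,0,0]]}'
python3 - <<'E'
from h import *
c=cam("side");cv2.imwrite("pics/end.png",cv2.resize(c["color"][120:290,200:400],None,fx=4,fy=3.5))
E
```

```text
time_s: 17.5
tool_pos: [0.7506, -0.1413, 0.2734]
eef_rot: [0.213, 0.977, 0.0, -0.001]
force: [-0.3, 0.1, -1.1]
finger_gap: -0.002
grasp_force: 0.0
```

View pics/end.png

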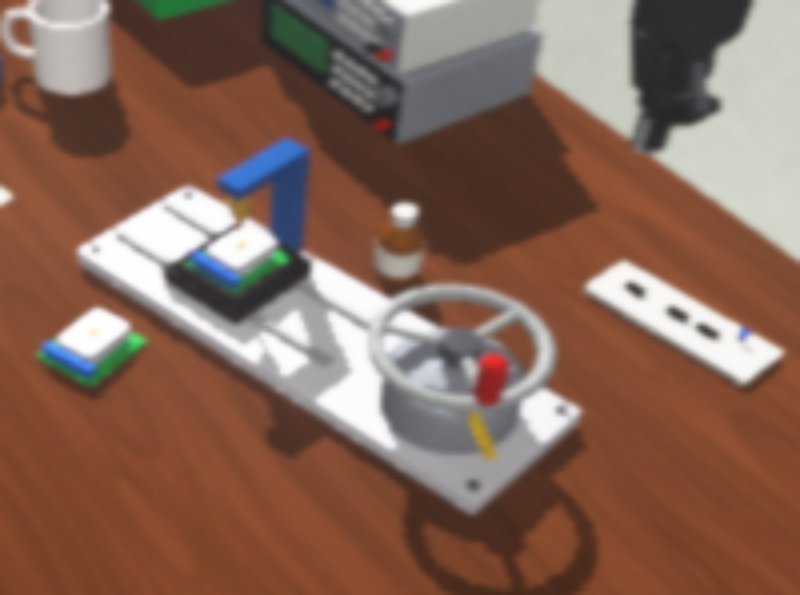

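The handle at (490,378) is back over the pointer at (482,435). The module at (240,255) is under the probe at (240,208), and the arm is clear.

```bash
python3 -c "from workcell import env; print(env.close_job())"
```

```text
the job is handed in; nothing more can be done
None
```

I pushed the wheel clockwise through one full turn, and the handle is back at its start position over the pointer to within about 0.3°, measured in both cameras. In the last picture the module is under the probe and the arm is clear; I handed the job in at about 17.5 s.

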